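Make up a relief kit and an intaglio kit at the print bench

ROBOT

A 6-joint arm with a two-finger parallel gripper is mounted at the origin on the work surface. World frame = base frame: x ahead of the robot, y to its left, z up, the work surface at z = 0. Lengths are in mm, angles in rad, forces in N, time in s.
With the tool pointing down it reaches from about 375 to 825 mm from the base axis. Payload 5.5 kg.
Tool frame: the origin (TCP) lies midway between the tips of the shut fingers; the grasp point (between the pads) lies 19 mm behind it; z points along the fingers, y is the line along which they close (so a half turn about z gives the same grasp; the last joint's range is limited). The gripper opens to 85 mm and grips with 20 to 120 N. Pads are 22 mm wide; open, the fingers measure 114 mm over their backs; the gripper's body (76 mm by 85 mm) begins 54 mm behind the grasp point. The pads swing forward as they close: fully open they stand 13 mm farther back than shut.
Start: joints at [-1.345, 0.314, -0.047, 1.21, 0, 1.571], TCP at [134.329, -584.765, 231.299] pointing down, gripper open.
Joint ranges: [-2.67, 2.67], [-0.69, 1.73], [-1.03, 1.25], [-2.08, 2.16], [-1.42, 1.45], [-3.14, 3.14]. Speed limits (rad/s): [2.39, 2.39, 3.01, 3.14, 3.14, 3.14].

INTERFACE

Orientations are given as a unit quaternion [x, y, z, w].
In Python, from cell import observe, camera, camera_params, close_job gives the robot as it stands. The module is installed in compiled form; this text tells all that it offers.
- The arm moves only by the tool send_rows, never from a script. Its argument "moves" is a list that holds one entry, the list of rows, each a list of 7 numbers: the opening, from 0 (shut) to 1 (fully open), then the shift along the tool's x, y, z normalised to -1 to 1, where 1 is 40 cm, then the turn, a rotation vector about the tool's x, y, z normalised to -1 to 1, where 1 is 360 degrees. In form: [[[hand, dx, dy, dz, wx, wy, wz], ...]]. A call has 1 to 5 rows; each row is the pose to reach, as a shift and turn from the pose commanded when the call began, along the tool's axes at that moment, turning the shorter way round; what a row does not reach only later rows make up. A row lasts 1/12 s, in which the tool goes at most 41.7 mm and 7.16 degrees, less where a joint would pass 70% of its speed; a pose out of reach is approached as far as the arm can. A call with a number of a shift or a turn outside -1 to 1 is refused whole. A call with a gripper value outside its range is refused whole. The fingers move at their own pace and stop on an object; "grip_force" is the grip in N (left out, the last holds). Time passes only in rows, so rows that repeat a pose let the fingers close. It gives the time, the measured TCP pose, the force, the opening and the grip force at its end, in the units of the state.
- observe(): the state, without advancing time (a new reading comes with each control period).
- camera(name): name is "scene" or "top"; returns the picture (384x512x3 uint8, red, green, blue); there is no depth.
- camera_params(name): a dict with "intrinsics" (3x3 intrinsics, pixels), "k1" (the pictures are not rectified: a ray, as slopes to the right and down, at radius r is drawn at 1 + k1 r^2 times it, then the intrinsics apply), "R" (3x3) and "t" (3): a world point X has camera coordinates R X + t. Camera axes: x right, y down, z forward; pixel columns grow to the right and rows downward; lengths in mm; the calibration is good to about 2 mm. A picture is of the moment at which its call begins. camera_params takes no time and is no camera call.
- close_job(): hands the job in; it is judged then, once.
The state is a dict: "time_s": time; "joint_positions": joint angles; "qvel": joint speeds; "effort": joint torques, N m; "tool_pos": TCP position; "ee_rot": TCP orientation; "force": force on the tool from outside, world axes, zero at the start; "torque": the same for the moment, N m; "opening": opening from 0.0 (shut) to 1.0 (fully open); "gripper_force": force on a finger pad.
Only numpy, scipy, OpenCV 4.12 (cv2) and the standard library are available. Lean on these libraries where they do the work, as an engineer would, in place of code of your own. Each camera call takes 0.05 s, during which the arm holds its last target. There are 200 camera calls.

TASK

Make up the two printing kits from the stock on the bench. Relief kit in the long tray: the ink roller lying lengthwise in the long compartment and the flat ink tin in the square one; intaglio kit in the short tray: the dabber in the bigger compartment and the slim can in the smaller one, each thing flat or upright on the compartment's floor. Set things down rather than dropping them, and leave the jar and the baren where they stand.

Things in the scene. Friction and masses are not known exactly. Their poses are not given: they have to be found in the camera images.
- long_tray: Fixed open plywood tray, 94 mm (its x) by 249 mm (its y), left or right of the middle. Floor 5 mm thick; walls and divider 5 mm thick, tops at z = 15 mm. Origin: centre of the underside, on the bench; z up. Compartments, 84 mm wide along x: the long one 150 mm along y, centred at (0, -44.5) mm; the square one 84 mm along y, centred at (0, +77.5) mm.
- short_tray: Fixed open plywood tray, 94 mm (its x) by 169 mm (its y), on the other side. Floor 5 mm thick; walls and divider 5 mm thick, tops at z = 15 mm. Origin: centre of the underside, on the bench; z up. Compartments, 84 mm wide along x: the bigger 90 mm along y, centred at (0, -34.5) mm; the smaller 64 mm along y, centred at (0, +47.5) mm.
- brayer: Ink roller lying flat, loose, rigid (does not turn), 0.16 kg: 125 mm long (its x), 63 wide, 32 high. Origin: mid-length, on its underside; z up. Black roller, 32 mm diameter, in a steel fork at the +x end; round wooden handle, 24 mm diameter, from x = +6 to -50 mm, axis along x at z = 16 mm, then a 32 mm end knob to x = -62.5 mm. Grip the handle across y, near x = -22 mm. Any yaw.
- flat_tin: Low wide round ink tin of bare metal, loose, 60 mm in diameter, 36 mm high, about 0.18 kg. Origin: centre of the underside; z up.
- dabber: Ink dabber, loose, standing on its pad: round black pad 66 mm in diameter and 24 mm high, then an upright round wooden handle 28 mm in diameter from z = 34 to 86 mm; about 0.15 kg. Origin: centre of the pad's underside; z up along the handle.
- slim_can: Slim upright metal can with a white paper band, loose, 44 mm in diameter, 90 mm high, about 0.2 kg. Origin: centre of the underside; z up.
- jar: White ink jar with a black screw lid, 68 mm in diameter, 80 mm high, loose, 0.35 kg; not part of either kit, to be left where it stands. Origin: centre of the underside; z up.
- baren: Hand-rubbing baren: thin wooden disc 90 mm in diameter, 10 mm thick, with a dark bar handle across its top (78 mm along x, 22 mm wide, top at 38 mm), loose, 0.12 kg; not part of either kit, to be left where it lies. Origin: centre of the underside; z up.
There are look-alikes about, which are no part of the job. Leave any green look-alike of the short_tray alone.

How it is judged:
By the outcome, as a careful person would: the job done as asked, in the order asked, and still so for the second after the job is handed in, with the robot touching nothing.
It also fails if it takes over 106 s, if anything falls off the work surface, if the arm or the gripper's body presses on something with over 40 N, if the wrist force passes 120 N, or if a joint passes its speed limit or range.

## Working session

There is one attempt and no reset: what is moved stays moved. The work goes in short steps, Python scripts to look and compute and a tool call to move; the robot and the scene stay as the last step left them, time stands still between calls to the robot, and variables do not carry over. Pictures are saved under pics/ and viewed, at most 14 in all, crops included, and the job is handed in when it is done.

Besides the shell and the picture viewer there is one more tool, called after "Request:" by a JSON object that holds its "name" and its "arguments". send_rows: Moves the arm, as the interface text tells. Its arguments: {"type":"object","properties":{"moves":{"type":"array"},"grip_force":{"type":"number"}},"required":["moves"]}

```bash
mkdir -p pics
python3 - <<'E'
from cell import *
import cv2,numpy as np
for n in("top","scene"):
    cv2.imwrite(f"pics/{n}0.png",camera(n)[:,:,::-1]); p=camera_params(n); print(n,p)
o=observe();print(o)
E
```

```text
top {'intrinsics': array([[382.61342916,   0.        , 250.55008813],
       [  0.        , 382.61342916, 192.79781893],
       [  0.        ,   0.        ,   1.        ]]), 'k1': -0.04709628902314441, 'R': array([[-0.0058703 , -0.99984856,  0.01638304],
       [-0.99399159,  0.00404363, -0.10938179],
       [ 0.10929898, -0.01692671, -0.99386479]]), 't': array([  -1.10512508,  469.42623117, 1087.04513016])}
scene {'intrinsics': array([[451.34850924,   0.        , 260.00698935],
       [  0.        , 451.34850924, 193.06483131],
       [  0.        ,   0.        ,   1.        ]]), 'k1': 0.02510772360418195, 'R': array([[-0.51947316,  0.85423403,  0.02078102],
       [ 0.57334029,  0.36648371, -0.73278278],
       [-0.6335839 , -0.36874639, -0.68014524]]), 't': array([ 249.38674366, -245.96841   , 1550.54348167])}
{'time_s': 0.1, 'joint_positions': array([-1.34498055e+00,  3.14190967e-01, -4.79712577e-02,  1.21022568e+00,
        1.13696440e-05,  1.57078930e+00]), 'qvel': array([ 0.00017898, -0.00117657,  0.00192944,  0.00159596,  0.00017439,
       -0.0004495 ]), 'effort': array([-2.04065605e-04, -5.40764737e+01,  3.40543020e+01,  1.11680556e-02,
       -1.59453334e-04, -4.38674846e-06]), 'tool_pos': array([ 134.22580685, -584.24926374,  230.50285521]), 'ee_rot': array([ 9.93631963e-01,  1.12671597e-01, -8.40086247e-05, -7.91362343e-04]), 'force': array([-0.50004217, -0.22198629, -0.27752255]), 'torque': array([ 0.01751493, -0.04533226, -0.01278263]), 'gripper_force': 0.0, 'opening': 1.003812842318055}
```

View pics/top0.png

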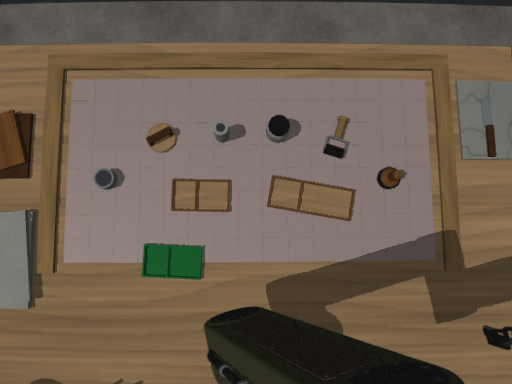

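View pics/scene0.png

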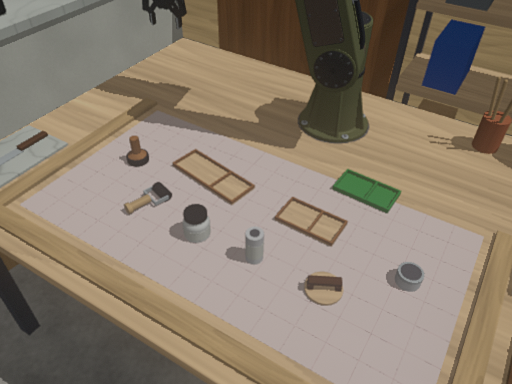

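Top view: flat tin (106,178), baren (161,137), slim can (221,132), jar (278,128), brayer (337,137), dabber (389,177), long tray (311,198), short tray (201,195) and green look-alike (173,261).
What could be mistaken: the short tray for the green one (leave the green), the slim can for the jar with its black lid, and the tin for the can. I'll check the choice in one enlarged crop.

```bash
cat > h.py <<'E'
from cell import *
import cv2,numpy as np
from scipy.spatial.transform import Rotation as Rn
P={n:camera_params(n) for n in("top","scene")}
def ray(n,uv):
    p=P[n]; k=np.linalg.inv(p["intrinsics"])@np.array([uv[0],uv[1],1.]); d=k[:2]; s=d.copy()
    for _ in range(20): s=d/(1+p["k1"]*(s@s))
    R=p["R"]; return -R.T@p["t"], R.T@np.array([s[0],s[1],1.])
def onz(n,uv,z):
    c,d=ray(n,uv); return c+d*(z-c[2])/d[2]
def proj(n,X):
    p=P[n]; c=p["R"]@np.array(X,float)+p["t"]; s=c[:2]/c[2]; s=s*(1+p["k1"]*(s@s)); return (p["intrinsics"]@np.array([*s,1]))[:2]
def rel(X,yaw_y=None):
    "rows numbers for TCP target X (mm) with tool down, closing axis at world angle yaw_y (deg)"
    o=observe(); r=Rn.from_quat(o["ee_rot"]); s=r.inv().apply(np.array(X)-o["tool_pos"])/400
    w=np.zeros(3)
    if yaw_y is not None:
        best=None
        for a in(yaw_y,yaw_y+180):
            a=np.radians(a); y=np.array([np.cos(a),np.sin(a),0]); z=np.array([0,0,-1.]); T=Rn.from_matrix(np.c_[np.cross(y,z),y,z])
            v=(r.inv()*T).as_rotvec()/(2*np.pi)
            if best is None or np.linalg.norm(v)<np.linalg.norm(best): best=v
        w=best
    return s.round(4),w.round(4)
def state():
    o=observe(); R=Rn.from_quat(o["ee_rot"]).as_matrix()
    print("t",round(o["time_s"],2),"tcp",o["tool_pos"].round(1),"yaxis",round(np.degrees(np.arctan2(R[1,1],R[0,1])),1),"zt",R[:,2].round(3),"open",round(o["opening"],3),"gf",round(o["gripper_force"],1),"F",o["force"].round(1),"j6",o["joint_positions"][5].round(2))
E
python3 - <<'E'
from h import *
im=cv2.imread("pics/top0.png"); 
c=cv2.resize(im[95:225,85:415],(792,312),interpolation=cv2.INTER_CUBIC); cv2.imwrite("pics/crop.png",c)
hsv=cv2.cvtColor(im,cv2.COLOR_BGR2HSV)
print("hsv bench",hsv[160,250],"tray floor",hsv[195,222],"handle",hsv[122,342],"can",hsv[128,221],"tin",hsv[178,104],"dabtop",hsv[174,399])
m=((hsv[...,0]<25)&(hsv[...,1]>60)&(hsv[...,2]>40)).astype(np.uint8)
roi=np.zeros_like(m); roi[80:262,70:432]=1; m*=roi
m=cv2.morphologyEx(m,cv2.MORPH_CLOSE,np.ones((3,3)))
for k in cv2.findContours(m,0,2)[0]:
    if cv2.contourArea(k)>60:
        r=cv2.minAreaRect(k); b=cv2.boxPoints(r); print(r, [onz("top",q,15)[:2].round(0).tolist() for q in b], onz("top",r[0],15).round(1))
E
```

```text
hsv bench [  5  32 134] tray floor [ 16 110 128] handle [ 18 124 109] can [128  20  52] tin [130  14  54] dabtop [ 15 165  88]
((199.91781616210938, 194.6981964111328), (58.07455062866211, 32.19205093383789), 1.2730300426483154) [[421.0, 230.0], [516.0, 230.0], [511.0, 59.0], [416.0, 61.0]] [465.6 144.8  15. ]
((310.81536865234375, 197.55517578125), (85.1805191040039, 32.43212890625), 9.926244735717773) [[431.0, -49.0], [526.0, -66.0], [481.0, -315.0], [387.0, -295.0]] [ 455.8 -181.    15. ]
((391.0, 177.0), (18.0, 22.0), 90.0) [[544.0, -391.0], [544.0, -459.0], [489.0, -456.0], [489.0, -389.0]] [ 516.4 -423.6   15. ]
((160.50001525878906, 137.00001525878906), (28.991374969482422, 28.991374969482422), 45.0) [[640.0, 325.0], [702.0, 266.0], [639.0, 203.0], [577.0, 263.0]] [639.2 264.1  15. ]
((340.2500305175781, 126.25000762939453), (10.11928653717041, 22.45216941833496), 18.434947967529297) [[644.0, -249.0], [710.0, -273.0], [700.0, -302.0], [634.0, -278.0]] [ 671.6 -275.6   15. ]
((427.5, 134.49998474121094), (108.99998474121094, 6.999999046325684), 90.0) [[821.0, -544.0], [821.0, -567.0], [480.0, -544.0], [480.0, -523.0]] [ 647.  -543.7   15. ]
```

View pics/crop.png

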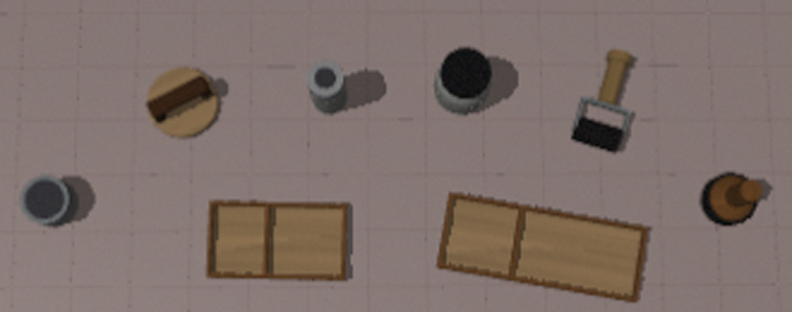

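Run:
```python
from h import *
for n in("top","scene"):
    im=cv2.imread(f"pics/{n}0.png").astype(int); b,g,r=im[...,0],im[...,1],im[...,2]
    roi=np.zeros(b.shape,np.uint8)
    if n=="top": roi[85:235,75:425]=1
    else: roi[128:320,30:470]=1
    for nm,m in(("metal",(b>=r)),("dark",im.max(2)<38),("wood",(r-b>35)&(r>60))):
        m=m.astype(np.uint8)*roi
        k,l,s,c=cv2.connectedComponentsWithStats(m)
        print(n,nm,[(s[i].tolist(),c[i].round(1).tolist()) for i in range(1,k) if s[i,4]>25])
im=cv2.imread("pics/top0.png");hsv=cv2.cvtColor(im,cv2.COLOR_BGR2HSV)
m=((hsv[...,0]<25)&(hsv[...,1]>60)&(hsv[...,2]>40)); ys,xs=np.nonzero(m[112:145,325:352]); pts=np.c_[xs+325,ys+112]
W=np.array([onz("top",p,20)[:2] for p in pts]); c=W.mean(0); u=np.linalg.svd(W-c)[2][0]; t=(W-c)@u
print("brayer handle",c,u,np.degrees(np.arctan2(u[1],u[0])),t.min(),t.max())
```

```text
top metal [([269, 115, 21, 22, 268], [278.6, 125.4]), ([214, 121, 14, 16, 171], [220.4, 128.2]), ([324, 136, 24, 21, 145], [334.1, 146.5]), ([94, 168, 23, 21, 361], [104.7, 178.3])]
top dark [([269, 116, 21, 20, 330], [278.7, 125.4]), ([324, 144, 20, 14, 182], [333.6, 150.7]), ([378, 169, 15, 20, 64], [381.8, 180.5])]
top wood [([335, 116, 13, 22, 158], [340.3, 125.8]), ([146, 123, 26, 14, 160], [156.5, 128.6]), ([147, 135, 29, 17, 241], [163.2, 144.3]), ([381, 168, 22, 19, 239], [390.4, 176.8]), ([267, 176, 88, 45, 2609], [311.2, 197.8]), ([171, 179, 59, 33, 1696], [200.6, 195.0])]
scene metal [([337, 174, 35, 24, 294], [355.0, 186.4]), ([368, 187, 24, 20, 211], [379.0, 197.6]), ([152, 195, 17, 10, 51], [161.0, 199.4]), ([398, 262, 26, 23, 163], [410.7, 273.7])]
scene dark []
scene wood [([30, 128, 101, 69, 2674], [70.0, 152.0]), ([206, 128, 264, 103, 11915], [386.6, 162.7]), ([128, 136, 19, 24, 262], [136.3, 149.3]), ([173, 149, 82, 55, 1810], [213.9, 175.6]), ([125, 195, 26, 18, 206], [137.5, 202.8]), ([275, 197, 73, 47, 1600], [311.3, 220.0]), ([30, 211, 192, 109, 8550], [102.6, 278.4]), ([311, 272, 25, 5, 91], [322.8, 274.1]), ([457, 281, 13, 39, 261], [465.1, 306.3]), ([305, 287, 38, 18, 446], [324.3, 295.3])]
brayer handle [ 670.78442111 -275.44031647] [-0.94983967  0.31273727] 161.77573109551568 -34.158667828404646 35.87918315618214
```

Run:
```python
from h import *
print("cam",[(-P[n]["R"].T@P[n]["t"]).round(0) for n in P])
r=lambda a:a.round(1)[:2]
print("roller",r(onz("top",(333.6,150.7),24)))
im=cv2.imread("pics/top0.png"); big=cv2.resize(im[160:195,370:410],None,fx=8,fy=8,interpolation=2)
sc=cv2.imread("pics/scene0.png")
def up(i,x0,y0,w,h): return cv2.resize(i[y0:y0+h,x0:x0+w],(400,300),interpolation=cv2.INTER_CUBIC)
a=np.vstack([np.hstack([up(im,372,160,40,30),up(im,204,113,40,30)]),np.hstack([up(sc,115,130,48,36),up(sc,232,220,48,36)])])
cv2.imwrite("pics/z.png",a)
b=np.hstack([up(im,86,163,40,30),up(sc,386,254,48,36)]); cv2.imwrite("pics/z2.png",b)
```

```text
cam [array([ 348.,   15., 1132.]), array([1253.,  449.,  869.])]
roller [ 594.3 -250.7]
```

View pics/z.png

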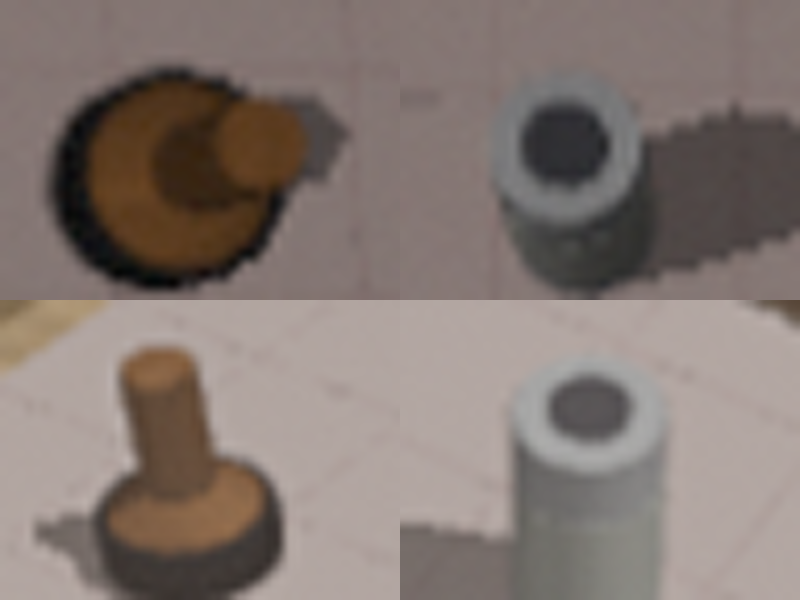

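View pics/z2.png

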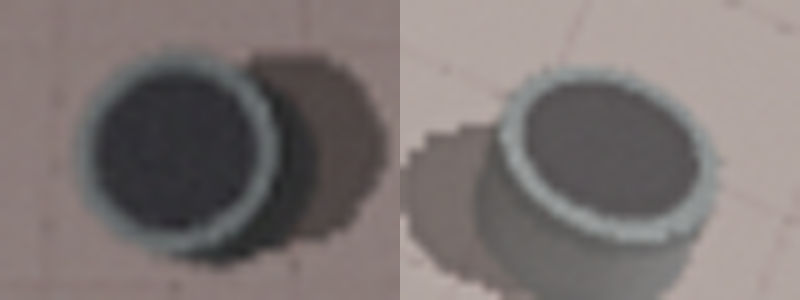

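Crops show the dabber handle top at top (397.6,174.0) / scene (133.7,137.4), the can top at (220.1,127.2) / (254.1,232.9), and the tin top at (103.1,177.5) / (410.5,272). The handle, can and tin are all clear and match their descriptions.

Run:
```python
from h import *
def tri(a,b):
    c1,d1=ray("top",a);c2,d2=ray("scene",b); A=np.c_[d1,-d2]; s=np.linalg.lstsq(A,c2-c1,rcond=None)[0]
    p,q=c1+s[0]*d1,c2+s[1]*d2; return ((p+q)/2).round(1),np.linalg.norm(p-q).round(1)
for nm,a,b,z in(("dab",(397.6,174),(133.7,137.4),86),("can",(220.1,127.2),(254.1,232.9),90),("tin",(103.1,177.5),(410.5,272),36)):
    print(nm,tri(a,b),onz("top",a,z).round(1),onz("scene",b,z).round(1))
print("pad",onz("top",(388,177.3),12).round(1))
# scene trays corners
im=cv2.imread("pics/scene0.png").astype(int);m=((im[...,2]-im[...,0]>35)&(im[...,2]>60)).astype(np.uint8)
for x,y,w,h in((173,149,82,55),(275,197,73,47)):
    mm=np.zeros_like(m);mm[y:y+h,x:x+w]=m[y:y+h,x:x+w]
    k=max(cv2.findContours(mm,0,2)[0],key=cv2.contourArea)
    W=np.array([onz("scene",q[0],12)[:2] for q in k],np.float32); print(cv2.minAreaRect(W))
state()
print(rel([664,-273,120],71.8))
```

```text
dab (array([ 514. , -415.4,   81.5]), np.float64(3.0)) [ 514.1 -415.    86. ] [ 518.  -408.6   86. ]
can (array([647.7,  82.7,  86.1]), np.float64(1.8)) [647.   81.6  90. ] [650.4  85.4  90. ]
tin (array([515. , 426.1,  31.7]), np.float64(1.7)) [514.6 423.6  36. ] [518.3 427.   36. ]
pad [ 515.9 -415.6   12. ]
((458.7459716796875, -174.2647705078125), (256.1190185546875, 96.84004211425781), 79.38139343261719)
((466.873779296875, 148.65121459960938), (170.8714599609375, 95.29612731933594), 88.5313491821289)
t 0.1 tcp [ 134.2 -584.2  230.5] yaxis -77.1 zt [-0.     0.002 -1.   ] open 1.004 gf 0.0 F [-0.5 -0.2 -0.3] j6 1.57
(array([ 1.465 , -0.4614,  0.277 ]), array([-0.0002,  0.0001,  0.0865]))
```

```bash
cat >> h.py <<'E'
def plan(*wps):
    "waypoints (x,y,z,yaw deg of closing axis, not wrapped); prints dx,dy,dz,wz for each call of 5 rows"
    o=observe(); R=Rn.from_quat(o["ee_rot"]).as_matrix(); a=np.degrees(np.arctan2(R[1,1],R[0,1])); p=o["tool_pos"].copy()
    print("start",p.round(1),round(a,1))
    for w in wps:
        d=np.array(w[:3])-p; da=w[3]-a; n=int(max(np.ceil(np.linalg.norm(d)/195),np.ceil(abs(da)/34),1))
        for _ in range(n):
            t=np.radians(a); X=np.array([-np.sin(t),np.cos(t),0]);Y=np.array([np.cos(t),np.sin(t),0])
            s=d/n; print([float(round(v,4)) for v in(s@X/400,s@Y/400,-s[2]/400,-da/n/360)])
            a+=da/n; p=p+s
        print("->",w)
E
python3 -c "
from h import *
plan((665,-272,150,71.8))"
```

```text
start [ 134.2 -584.2  230.5] -77.1
[0.2936, -0.0927, 0.0403, -0.0827]
[0.3009, 0.0653, 0.0403, -0.0827]
[0.2288, 0.2061, 0.0403, -0.0827]
[0.0962, 0.2925, 0.0403, -0.0827]
[-0.0617, 0.3017, 0.0403, -0.0827]
-> (665, -272, 150, 71.8)
```

Request:
{"name": "send_rows", "arguments": {"moves": [[[1,0.294,-0.093,0.04,0,0,-0.083],[1,0.294,-0.093,0.04,0,0,-0.083],[1,0.294,-0.093,0.04,0,0,-0.083],[1,0.294,-0.093,0.04,0,0,-0.083],[1,0.294,-0.093,0.04,0,0,-0.083]]], "grip_force": 40}}

```text
time_s: 0.52
tool_pos: [242.2, -520.5, 214.6]
ee_rot: [0.93, 0.369, -0.0, -0.001]
force: [-0.1, 0.0, 0.6]
opening: 1.003
gripper_force: 0.0
```

Request:
{"name": "send_rows", "arguments": {"moves": [[[1,0.301,0.065,0.04,0,0,-0.083],[1,0.301,0.065,0.04,0,0,-0.083],[1,0.301,0.065,0.04,0,0,-0.083],[1,0.301,0.065,0.04,0,0,-0.083],[1,0.301,0.065,0.04,0,0,-0.083]]]}}

```text
time_s: 0.93
tool_pos: [347.3, -458.8, 198.8]
ee_rot: [0.804, 0.594, -0.0, -0.0]
force: [-0.7, -0.7, 0.8]
opening: 0.994
gripper_force: 0.0
```

Request:
{"name": "send_rows", "arguments": {"moves": [[[1,0.229,0.206,0.04,0,0,-0.083],[1,0.229,0.206,0.04,0,0,-0.083],[1,0.229,0.206,0.04,0,0,-0.083],[1,0.229,0.206,0.04,0,0,-0.083],[1,0.229,0.206,0.04,0,0,-0.083]]]}}

```text
time_s: 1.35
tool_pos: [452.8, -396.7, 182.9]
ee_rot: [0.625, 0.78, -0.0, -0.0]
force: [0.1, -0.2, -0.2]
opening: 1.0
gripper_force: 0.0
```

Request:
{"name": "send_rows", "arguments": {"moves": [[[1,0.096,0.293,0.04,0,0,-0.083],[1,0.096,0.293,0.04,0,0,-0.083],[1,0.096,0.293,0.04,0,0,-0.083],[1,0.096,0.293,0.04,0,0,-0.083],[1,0.096,0.293,0.04,0,0,-0.083]]]}}

```text
time_s: 1.77
tool_pos: [558.4, -334.3, 166.8]
ee_rot: [0.404, 0.915, -0.0, -0.0]
force: [-0.6, -0.9, -0.1]
opening: 1.001
gripper_force: 0.0
```

```bash
python3 -c "
from h import *
state();plan((665,-272,60,71.8))"
```

```text
t 1.77 tcp [ 558.4 -334.3  166.8] yaxis 42.4 zt [-0.001 -0.    -1.   ] open 1.001 gf 0.0 F [-0.6 -0.9 -0.1] j6 0.29
start [ 558.4 -334.3  166.8] 42.4
[-0.0645, 0.302, 0.2671, -0.0818]
-> (665, -272, 60, 71.8)
```

Request:
{"name": "send_rows", "arguments": {"moves": [[[1,-0.065,0.302,0.267,0,0,-0.082],[1,-0.065,0.302,0.267,0,0,-0.082],[1,-0.065,0.302,0.267,0,0,-0.082],[1,-0.065,0.302,0.267,0,0,-0.082],[1,-0.065,0.302,0.267,0,0,-0.082]]]}}

```text
time_s: 2.18
tool_pos: [664.2, -269.7, 54.4]
ee_rot: [0.157, 0.988, 0.001, -0.003]
force: [-2.0, 0.4, -1.3]
opening: 1.0
gripper_force: 0.0
```

Run:
```python
from h import *
state()
a=camera("top")[95:185,285:395,::-1];b=camera("scene")[130:250,90:236,::-1]
cv2.imwrite("pics/b1.png",np.hstack([cv2.resize(a,(400,327)),cv2.resize(b,(398,327))]))
plan((665,-272,2,71.8))
```

```text
t 2.18 tcp [ 664.2 -269.7   54.4] yaxis 71.9 zt [-0.006  0.003 -1.   ] open 1.0 gf 0.0 F [-2.   0.4 -1.3] j6 -0.07
start [ 663.1 -272.6   59.1] 71.5
[-0.0039, 0.003, 0.1427, -0.0007]
-> (665, -272, 2, 71.8)
```

View pics/b1.png

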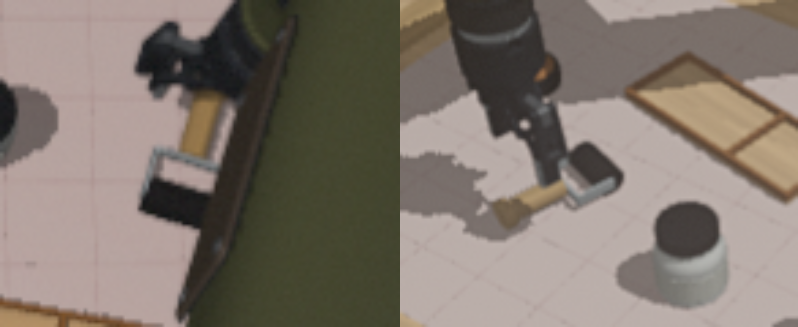

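Both views show the fingers straddling the wooden handle, clear of the fork and knob. Descend and grip.

Request:
{"name": "send_rows", "arguments": {"moves": [[[1,-0.004,0.002,0.05,0,0,0],[1,-0.004,0.002,0.1,0,0,0],[1,-0.004,0.002,0.13,0,0,0],[1,-0.004,0.002,0.142,0,0,0],[1,-0.004,0.002,0.142,0,0,0]]]}}

```text
time_s: 2.7
tool_pos: [665.3, -272.2, 3.6]
ee_rot: [0.159, 0.987, -0.0, -0.001]
force: [0.2, 0.1, -0.4]
opening: 1.003
gripper_force: 0.0
```

Request:
{"name": "send_rows", "arguments": {"moves": [[[0,0,0,0,0,0,0],[0,0,0,0,0,0,0],[0,0,0,0,0,0,0],[0,0,0,0,0,0,0],[0,0,0,0,0,0,0]]]}}

```text
time_s: 3.12
tool_pos: [667.4, -271.0, 4.4]
ee_rot: [0.157, 0.988, -0.0, 0.0]
force: [-0.8, -5.0, 0.6]
opening: 0.3
gripper_force: 0.7
```

Request:
{"name": "send_rows", "arguments": {"moves": [[[0,0,0,0,0,0,0],[0,0,0,0,0,0,0],[0,0,0,0,0,0,0],[0,0,0,0,0,0,0],[0,0,0,0,0,0,0]]]}}

```text
time_s: 3.53
tool_pos: [667.5, -271.1, 4.6]
ee_rot: [0.157, 0.988, -0.0, 0.001]
force: [0.1, -0.3, 5.7]
opening: 0.266
gripper_force: 39.0
```

Request:
{"name": "send_rows", "arguments": {"moves": [[[0,0,0,0,0,0,0],[0,0,0,0,0,0,0],[0,0,0,0,0,0,0],[0,0,0,0,0,0,0],[0,0,0,0,0,0,0]]]}}

```text
time_s: 3.95
tool_pos: [667.5, -271.1, 4.6]
ee_rot: [0.157, 0.988, -0.0, 0.001]
force: [-1.3, 0.2, 5.9]
opening: 0.264
gripper_force: 39.0
```

```bash
python3 -c "
from h import *
state();plan((665,-272,130,71.8),(445.4,-244.9,130,-10.3))"
```

```text
t 3.95 tcp [ 667.5 -271.1    4.6] yaxis 72.0 zt [ 0.001 -0.001 -1.   ] open 0.264 gf 39.0 F [-1.3  0.2  5.9] j6 -0.07
start [ 667.5 -271.1    4.6] 72.0
[0.0053, -0.0042, -0.3136, 0.0005]
-> (665, -272, 130, 71.8)
[0.1809, -0.0357, -0.0, 0.076]
[0.1442, -0.1149, -0.0, 0.076]
[0.0753, -0.1683, -0.0, 0.076]
-> (445.4, -244.9, 130, -10.3)
```

Request:
{"name": "send_rows", "arguments": {"moves": [[[0,0,0,-0.03,0,0,0],[0,0,0,-0.1,0,0,0],[0,0,0,-0.2,0,0,0],[0,0,0,-0.28,0,0,0],[0,0,0,-0.3,0,0,0]]], "grip_force": 60}}

```text
time_s: 4.37
tool_pos: [669.9, -271.8, 130.6]
ee_rot: [0.157, 0.988, -0.001, 0.004]
force: [2.3, -1.2, -0.6]
opening: 0.255
gripper_force: 58.8
```

Request:
{"name": "send_rows", "arguments": {"moves": [[[0,0.181,-0.036,0,0,0,0.076],[0,0.181,-0.036,0,0,0,0.076],[0,0.181,-0.036,0,0,0,0.076],[0,0.181,-0.036,0,0,0,0.076],[0,0.181,-0.036,0,0,0,0.076]]]}}

```text
time_s: 4.78
tool_pos: [592.5, -261.7, 123.3]
ee_rot: [0.387, 0.922, 0.0, -0.001]
force: [0.5, 0.7, -1.2]
opening: 0.258
gripper_force: 58.9
```

Request:
{"name": "send_rows", "arguments": {"moves": [[[0,0.144,-0.115,0,0,0,0.076],[0,0.144,-0.115,0,0,0,0.076],[0,0.144,-0.115,0,0,0,0.076],[0,0.144,-0.115,0,0,0,0.076],[0,0.144,-0.115,0,0,0,0.076]]]}}

```text
time_s: 5.2
tool_pos: [520.1, -253.4, 123.6]
ee_rot: [0.593, 0.805, -0.0, -0.0]
force: [-0.0, -0.5, -2.1]
opening: 0.256
gripper_force: 59.1
```

Request:
{"name": "send_rows", "arguments": {"moves": [[[0,0.075,-0.168,0,0,0,0.076],[0,0.075,-0.168,0,0,0,0.076],[0,0.075,-0.168,0,0,0,0.076],[0,0.075,-0.168,0,0,0,0.076],[0,0.075,-0.168,0,0,0,0.076]]]}}

```text
time_s: 5.62
tool_pos: [447.5, -244.8, 123.8]
ee_rot: [0.766, 0.643, 0.0, 0.0]
force: [0.4, -0.6, -1.7]
opening: 0.259
gripper_force: 59.5
```

```bash
python3 -c "
from h import *
state();camera('top');state()
b=camera('scene')[100:244,130:322,::-1]
cv2.imwrite('pics/b2.png',cv2.resize(b,(768,576)))
plan((445.4,-244.9,40,-10.3),(445.4,-244.9,7.5,-10.3))"
```

```text
t 5.62 tcp [ 447.5 -244.8  123.8] yaxis -10.0 zt [ 0. -0. -1.] open 0.259 gf 59.5 F [ 0.4 -0.6 -1.7] j6 1.24
t 5.67 tcp [ 447.9 -244.9  123.9] yaxis -9.8 zt [ 0.001 -0.    -1.   ] open 0.259 gf 59.5 F [-0.5 -0.4 -1.9] j6 1.24
start [ 448.  -244.9  123.8] -9.7
[-0.001, -0.0065, 0.2096, 0.0015]
-> (445.4, -244.9, 40, -10.3)
[0.0, 0.0, 0.0812, -0.0]
-> (445.4, -244.9, 7.5, -10.3)
```

View pics/b2.png

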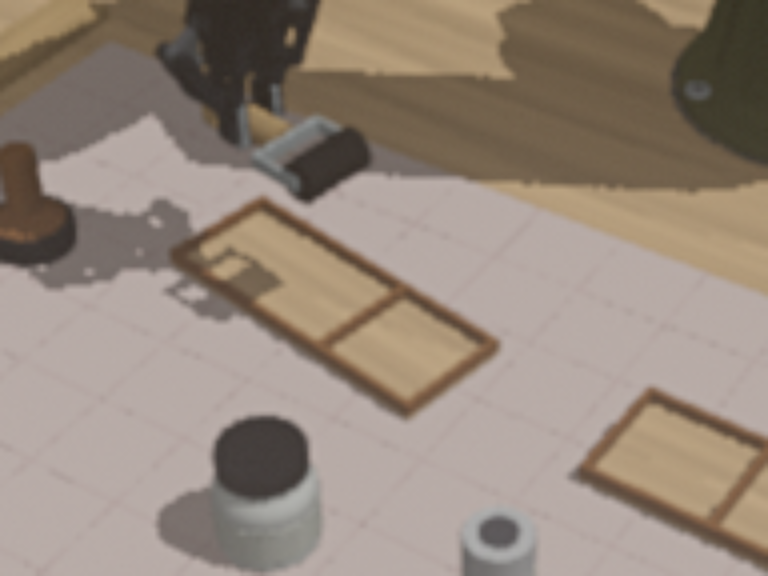

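The scene view shows the roller held level, parallel to the tray and short of it only by height. Descend to just above the walls and re-check.

Request:
{"name": "send_rows", "arguments": {"moves": [[[0,-0.001,-0.006,0.08,0,0,0.0015],[0,-0.001,-0.006,0.16,0,0,0.0015],[0,-0.001,-0.006,0.225,0,0,0.0015],[0,-0.001,-0.006,0.235,0,0,0.0015],[0,-0.001,-0.006,0.235,0,0,0.0015]]]}}

```text
time_s: 6.13
tool_pos: [443.7, -243.8, 28.1]
ee_rot: [0.769, 0.64, -0.001, -0.002]
force: [0.6, -0.3, -2.1]
opening: 0.256
gripper_force: 59.4
```

```bash
python3 -c "
from h import *
b=camera('scene')[120:228,150:294,::-1]
cv2.imwrite('pics/b3.png',cv2.resize(b,(768,576),interpolation=2))
state();plan((445.4,-244.9,8,-10.3))
for x,y in((-37,0),(37,0)): pass
import numpy as np
# expected inner outline of long compartment corners at z=15 in crop pixels
C=np.array([449.3,-223.3]);y=np.array([.179,.984]);x=np.array([.984,-.179])
for i in(-42,42):
  for j in(-75,75): q=C+i*x+j*y; print(i,j,((proj('scene',[*q,15])-[150,120]+.5)*768/144).round())
"
```

```text
t 6.18 tcp [ 445.1 -244.6   29.7] yaxis -10.5 zt [-0.001  0.001 -1.   ] open 0.258 gf 59.4 F [ 0.8  0.2 -1.5] j6 1.25
start [ 445.1 -244.6   29.7] -10.5
[-0.0006, 0.0009, 0.0543, -0.0005]
-> (445.4, -244.9, 8, -10.3)
-42 -75 [240. 156.]
-42 75 [425. 270.]
42 -75 [128. 223.]
42 75 [314. 344.]
```

View pics/b3.png

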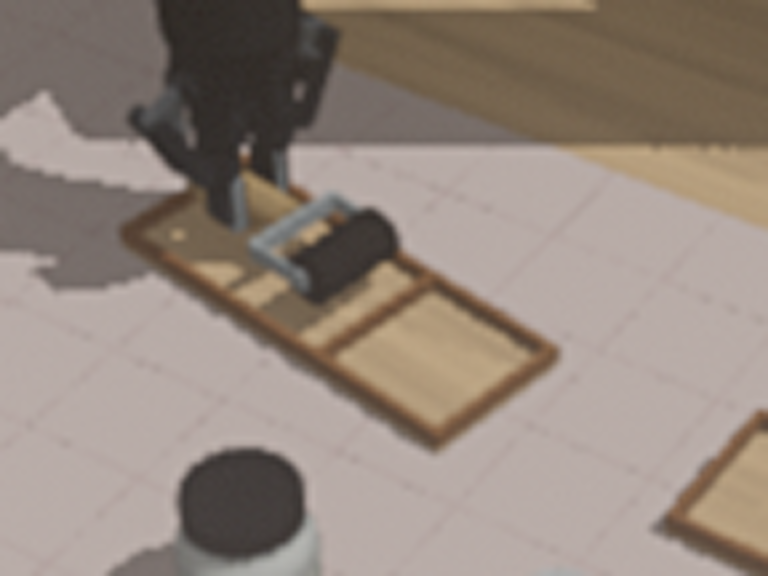

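Roller at (345,255) will come down to about (345,285), near the expected (335,285) inside the compartment. Lower and release.

Request:
{"name": "send_rows", "arguments": {"moves": [[[0,-0.001,0.001,0.02,0,0,0],[0,-0.001,0.001,0.035,0,0,0],[0,-0.001,0.001,0.046,0,0,0],[0,-0.001,0.001,0.052,0,0,0],[0,-0.001,0.001,0.052,0,0,0]]]}}

```text
time_s: 6.6
tool_pos: [445.7, -245.4, 9.6]
ee_rot: [0.77, 0.639, 0.0, 0.0]
force: [-1.3, 0.1, 2.9]
opening: 0.257
gripper_force: 60.2
```

```bash
python3 -c "
from h import *
state()"
```

```text
t 6.6 tcp [ 445.7 -245.4    9.6] yaxis -10.6 zt [ 0.001 -0.    -1.   ] open 0.257 gf 60.2 F [-1.3  0.1  2.9] j6 1.25
```

Request:
{"name": "send_rows", "arguments": {"moves": [[[0.5,0,0,0,0,0,0],[0.5,0,0,0,0,0,0],[0.5,0,0,0,0,0,0],[0.5,0,0,0,0,0,0],[0.5,0,0,0,0,0,0]]]}}

```text
time_s: 7.02
tool_pos: [445.4, -245.2, 9.0]
ee_rot: [0.77, 0.639, 0.0, 0.0]
force: [1.0, 0.3, -0.4]
opening: 0.504
gripper_force: 0.0
```

Request:
{"name": "send_rows", "arguments": {"moves": [[[0.5,0,0,-0.04,0,0,0],[0.5,0,0,-0.12,0,0,0],[0.5,0,0,-0.22,0,0,0],[0.5,0,0,-0.31,0,0,0],[1,0,0,-0.38,0,0,0]]]}}

```text
time_s: 7.43
tool_pos: [445.9, -245.5, 163.8]
ee_rot: [0.77, 0.638, 0.0, 0.001]
force: [0.4, -0.9, -0.1]
opening: 0.624
gripper_force: 0.0
```

```bash
python3 -c "
from h import *
b=camera('scene')[120:228,150:294,::-1]
cv2.imwrite('pics/b4.png',cv2.resize(b,(768,576),interpolation=2))
state();plan((516,425,130,30))"
```

```text
t 7.48 tcp [ 448.5 -246.9  168.7] yaxis -10.6 zt [ 0.008 -0.004 -1.   ] open 0.713 gf 0.0 F [ 1.1 -0.1  3.6] j6 1.25
start [ 448.5 -246.9  168.7] -10.6
[0.4205, -0.0361, 0.0242, -0.0282]
[0.4203, 0.0387, 0.0242, -0.0282]
[0.4069, 0.1122, 0.0242, -0.0282]
[0.3807, 0.1822, 0.0242, -0.0282]
-> (516, 425, 130, 30)
```

View pics/b4.png

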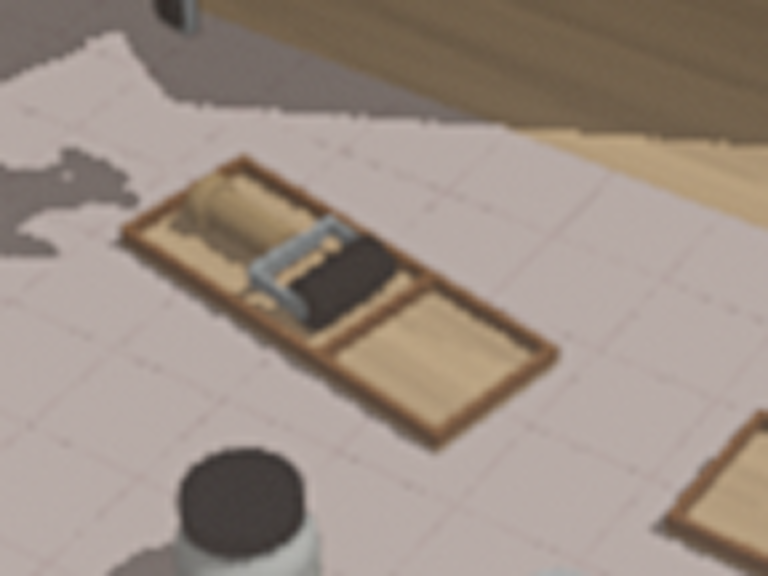

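The roller lies flat in the long compartment, clear of the walls on all sides. On to the tin.

Request:
{"name": "send_rows", "arguments": {"moves": [[[1,0.42,-0.036,0.024,0,0,-0.028],[1,0.42,-0.036,0.024,0,0,-0.028],[1,0.42,-0.036,0.024,0,0,-0.028],[1,0.42,-0.036,0.024,0,0,-0.028],[1,0.42,-0.036,0.024,0,0,-0.028]]]}}

```text
time_s: 7.9
tool_pos: [461.9, -71.7, 150.7]
ee_rot: [0.708, 0.706, 0.001, -0.001]
force: [-0.5, -0.5, -0.4]
opening: 1.002
gripper_force: 0.0
```

Request:
{"name": "send_rows", "arguments": {"moves": [[[1,0.42,0.039,0.024,0,0,-0.028],[1,0.42,0.039,0.024,0,0,-0.028],[1,0.42,0.039,0.024,0,0,-0.028],[1,0.42,0.039,0.024,0,0,-0.028],[1,0.42,0.039,0.024,0,0,-0.028]]]}}

```text
time_s: 8.32
tool_pos: [480.0, 96.1, 141.3]
ee_rot: [0.644, 0.765, 0.001, -0.001]
force: [-0.5, -0.2, 0.3]
opening: 1.0
gripper_force: 0.0
```

Request:
{"name": "send_rows", "arguments": {"moves": [[[1,0.407,0.112,0.024,0,0,-0.028],[1,0.407,0.112,0.024,0,0,-0.028],[1,0.407,0.112,0.024,0,0,-0.028],[1,0.407,0.112,0.024,0,0,-0.028],[1,0.407,0.112,0.024,0,0,-0.028]]]}}

```text
time_s: 8.73
tool_pos: [497.6, 264.1, 131.6]
ee_rot: [0.574, 0.819, 0.002, -0.0]
force: [0.4, -0.5, -0.4]
opening: 0.998
gripper_force: 0.0
```

Request:
{"name": "send_rows", "arguments": {"moves": [[[1,0.38,0.182,0.024,0,0,-0.028],[1,0.38,0.182,0.024,0,0,-0.028],[1,0.38,0.182,0.024,0,0,-0.028],[1,0.38,0.182,0.024,0,0,-0.028],[1,0.38,0.182,0.024,0,0,-0.028]]]}}

```text
time_s: 9.15
tool_pos: [514.7, 431.8, 121.1]
ee_rot: [0.5, 0.866, 0.001, -0.001]
force: [-0.5, -0.2, -1.3]
opening: 1.001
gripper_force: 0.0
```

```bash
python3 -c "
from h import *
camera('top');camera('top');state();plan((516,425,55,30),(516,425,8,30))"
```

```text
t 9.25 tcp [514.2 426.6 121.3] yaxis 29.8 zt [-0.001 -0.001 -1.   ] open 0.998 gf 0.0 F [ 0.  -1.  -0.4] j6 1.74
start [514.2 426.6 121.3] 29.8
[-0.0056, 0.0019, 0.1656, -0.0006]
-> (516, 425, 55, 30)
[0.0, 0.0, 0.1175, -0.0]
-> (516, 425, 8, 30)
```

Request:
{"name": "send_rows", "arguments": {"moves": [[[1,-0.003,0.001,0.07,0,0,0],[1,-0.006,0.002,0.14,0,0,0],[1,-0.006,0.002,0.2,0,0,0],[1,-0.006,0.002,0.25,0,0,0],[1,-0.006,0.002,0.283,0,0,0]]]}}

```text
time_s: 9.67
tool_pos: [515.3, 421.0, 7.0]
ee_rot: [0.503, 0.864, -0.002, -0.0]
force: [-0.4, -0.0, -0.6]
opening: 1.001
gripper_force: 0.0
```

Request:
{"name": "send_rows", "arguments": {"moves": [[[0,0,0,0,0,0,0],[0,0,0,0,0,0,0],[0,0,0,0,0,0,0],[0,0,0,0,0,0,0],[0,0,0,0,0,0,0]]], "grip_force": 40}}

```text
time_s: 10.08
tool_pos: [517.0, 424.8, 10.7]
ee_rot: [0.502, 0.865, 0.001, 0.0]
force: [-0.0, 1.0, -2.3]
opening: 0.687
gripper_force: 43.4
```

Request:
{"name": "send_rows", "arguments": {"moves": [[[0,0,0,0,0,0,0],[0,0,0,0,0,0,0],[0,0,0,0,0,0,0],[0,0,0,0,0,0,0],[0,0,0,0,0,0,0]]]}}

```text
time_s: 10.5
tool_pos: [516.8, 424.8, 10.3]
ee_rot: [0.502, 0.865, 0.001, 0.0]
force: [-1.8, -0.4, 6.0]
opening: 0.687
gripper_force: 44.3
```

```bash
python3 -c "
from h import *
b=camera('scene')[235:307,370:466,::-1]
cv2.imwrite('pics/t1.png',cv2.resize(b,(640,480),interpolation=2))
state();plan((516,425,120,30),(471,-103.2,120,-10.3))"
```

```text
t 10.55 tcp [516.7 424.8  10.3] yaxis 29.7 zt [ 0.001  0.001 -1.   ] open 0.688 gf 44.3 F [-1.  -0.2  5.3] j6 1.74
start [516.7 424.8  10.3] 29.7
[0.0014, -0.0013, -0.2743, -0.0009]
-> (516, 425, 120, 30)
[-0.3624, -0.2526, -0.0, 0.0373]
[-0.4112, -0.1614, -0.0, 0.0373]
[-0.4375, -0.0615, -0.0, 0.0373]
-> (471, -103.2, 120, -10.3)
```

View pics/t1.png

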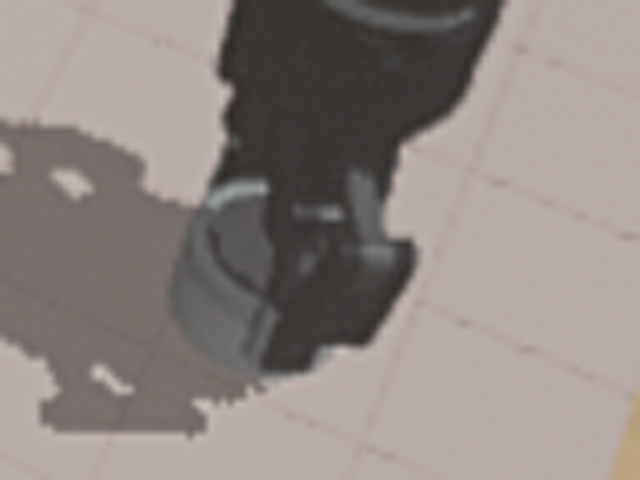

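The near finger is wrapped on the tin's right flank, and 0.687 × 85 ≈ 58 mm means the grip is on the diameter. Lift and carry.

Request:
{"name": "send_rows", "arguments": {"moves": [[[0,0,0,-0.03,0,0,0],[0,0,0,-0.1,0,0,0],[0,0,0,-0.18,0,0,0],[0,0,0,-0.25,0,0,0],[0,0,0,-0.275,0,0,0]]], "grip_force": 60}}

```text
time_s: 10.97
tool_pos: [517.9, 425.9, 124.2]
ee_rot: [0.502, 0.865, 0.003, 0.001]
force: [1.8, 0.3, -1.6]
opening: 0.687
gripper_force: 65.1
```

Request:
{"name": "send_rows", "arguments": {"moves": [[[0,-0.08,-0.05,0,0,0,0.008],[0,-0.17,-0.12,0,0,0,0.018],[0,-0.26,-0.18,0,0,0,0.028],[0,-0.34,-0.237,0,0,0,0.036],[0,-0.362,-0.253,0,0,0,0.037]]]}}

```text
time_s: 11.38
tool_pos: [497.5, 243.1, 118.1]
ee_rot: [0.601, 0.799, -0.002, -0.0]
force: [0.1, 1.0, -3.0]
opening: 0.686
gripper_force: 65.4
```

Request:
{"name": "send_rows", "arguments": {"moves": [[[0,-0.411,-0.161,0,0,0,0.037],[0,-0.411,-0.161,0,0,0,0.037],[0,-0.411,-0.161,0,0,0,0.037],[0,-0.411,-0.161,0,0,0,0.037],[0,-0.411,-0.161,0,0,0,0.037]]]}}

```text
time_s: 11.8
tool_pos: [482.5, 67.7, 118.6]
ee_rot: [0.69, 0.724, -0.002, 0.0]
force: [-0.4, -1.0, -2.2]
opening: 0.682
gripper_force: 65.4
```

Request:
{"name": "send_rows", "arguments": {"moves": [[[0,-0.1,-0.014,0,0,0,0.008],[0,-0.2,-0.028,0,0,0,0.017],[0,-0.3,-0.042,0,0,0,0.026],[0,-0.39,-0.055,0,0,0,0.033],[0,-0.437,-0.061,0,0,0,0.037]]]}}

```text
time_s: 12.22
tool_pos: [468.6, -106.4, 118.9]
ee_rot: [0.769, 0.639, -0.001, 0.0]
force: [-0.1, 0.2, -2.1]
opening: 0.682
gripper_force: 65.3
```

```bash
python3 -c "
from h import *
camera('top');camera('top');state();plan((471,-103.2,45,-10.3))"
```

```text
t 12.32 tcp [ 469.  -105.8  118.9] yaxis -10.6 zt [-0.    -0.001 -1.   ] open 0.683 gf 65.3 F [ 0.8  0.4 -1.3] j6 1.53
start [ 469.  -105.8  118.9] -10.6
[0.0073, 0.0038, 0.1847, -0.0007]
-> (471, -103.2, 45, -10.3)
```

Request:
{"name": "send_rows", "arguments": {"moves": [[[0,0.007,0.004,0.08,0,0,0],[0,0.007,0.004,0.15,0,0,0],[0,0.007,0.004,0.2,0,0,0],[0,0.007,0.004,0.215,0,0,0],[0,0.007,0.004,0.215,0,0,0]]]}}

```text
time_s: 12.73
tool_pos: [469.7, -99.5, 31.5]
ee_rot: [0.767, 0.641, -0.001, -0.002]
force: [0.1, -0.5, -1.4]
opening: 0.679
gripper_force: 65.4
```

```bash
python3 -c "
from h import *
b=camera('scene')[120:228,150:294,::-1]
cv2.imwrite('pics/t2.png',cv2.resize(b,(768,576),interpolation=2))
state();plan((471,-103.2,15.3,-10.3))"
```

```text
t 12.78 tcp [470.9 -99.9  32.9] yaxis -10.2 zt [-0.002  0.001 -1.   ] open 0.679 gf 65.4 F [-0.4  0.  -2.2] j6 1.54
start [470.9 -99.9  32.9] -10.2
[-0.008, 0.0017, 0.044, 0.0002]
-> (471, -103.2, 15.3, -10.3)
```

View pics/t2.png

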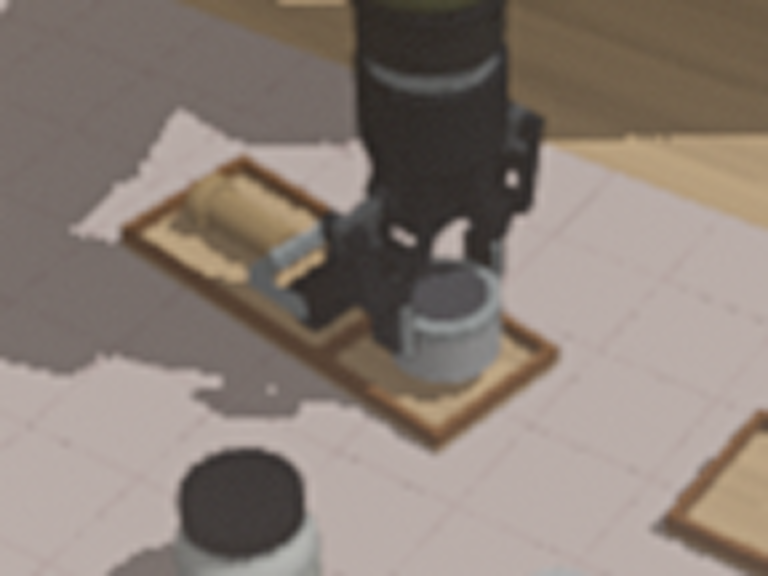

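The tin hangs over the square compartment, a few mm toward its +y end (at 450,365, with the centre at about 436,366). Shift about 4.5 mm back while lowering.

Request:
{"name": "send_rows", "arguments": {"moves": [[[0,-0.011,0.001,0.01,0,0,0],[0,-0.011,0.001,0.025,0,0,0],[0,-0.011,0.001,0.036,0,0,0],[0,-0.011,0.001,0.043,0,0,0],[0,-0.011,0.001,0.043,0,0,0]]]}}

```text
time_s: 13.2
tool_pos: [470.7, -105.2, 15.7]
ee_rot: [0.768, 0.641, -0.0, -0.0]
force: [0.4, 0.8, -1.4]
opening: 0.685
gripper_force: 65.4
```

```bash
python3 -c "
from h import *
state()"
```

```text
t 13.2 tcp [ 470.7 -105.2   15.7] yaxis -10.3 zt [-0.001  0.    -1.   ] open 0.685 gf 65.4 F [ 0.4  0.8 -1.4] j6 1.53
```

Request:
{"name": "send_rows", "arguments": {"moves": [[[0,0,0,0.002,0,0,0],[0,0,0,0.004,0,0,0],[0,0,0,0.004,0,0,0]]]}}

```text
time_s: 13.45
tool_pos: [471.0, -105.3, 15.4]
ee_rot: [0.768, 0.641, 0.0, 0.0]
force: [-2.0, 0.7, 8.1]
opening: 0.682
gripper_force: 66.5
```

```bash
python3 -c "
from h import *
state()"
```

```text
t 13.45 tcp [ 471.  -105.3   15.4] yaxis -10.3 zt [ 0. -0. -1.] open 0.682 gf 66.5 F [-2.   0.7  8.1] j6 1.53
```

Request:
{"name": "send_rows", "arguments": {"moves": [[[0.85,0,0,0,0,0,0],[0.85,0,0,0,0,0,0],[0.85,0,0,0,0,0,0],[0.85,0,0,0,0,0,0]]]}}

```text
time_s: 13.78
tool_pos: [471.3, -105.3, 14.6]
ee_rot: [0.768, 0.641, 0.0, 0.0]
force: [-0.3, -0.1, -0.3]
opening: 0.845
gripper_force: 0.0
```

Request:
{"name": "send_rows", "arguments": {"moves": [[[0.85,0,0,-0.03,0,0,0],[0.85,0,0,-0.1,0,0,0],[0.85,0,0,-0.2,0,0,0],[0.85,0,0,-0.3,0,0,0],[1,0,0,-0.38,0,0,0]]]}}

```text
time_s: 14.2
tool_pos: [471.4, -105.3, 169.2]
ee_rot: [0.768, 0.641, 0.0, 0.001]
force: [0.8, -0.3, -0.6]
opening: 0.965
gripper_force: 0.0
```

```bash
python3 -c "
from h import *
b=camera('scene')[120:228,150:294,::-1]
cv2.imwrite('pics/t3.png',cv2.resize(b,(768,576),interpolation=2))
camera('top');state();plan((515.5,-413,150,-10.3),(515.5,-413,44,-10.3))"
```

```text
t 14.3 tcp [ 475.  -106.1  172.3] yaxis -10.3 zt [ 0.01  -0.002 -1.   ] open 0.999 gf 0.0 F [ 0.4 -0.  -0.9] j6 1.53
start [ 475.  -106.1  172.3] -10.3
[-0.3684, 0.1183, 0.0278, 0.0]
[-0.3684, 0.1184, 0.0278, 0.0]
-> (515.5, -413, 150, -10.3)
[0.0, 0.0, 0.265, -0.0]
-> (515.5, -413, 44, -10.3)
```

View pics/t3.png

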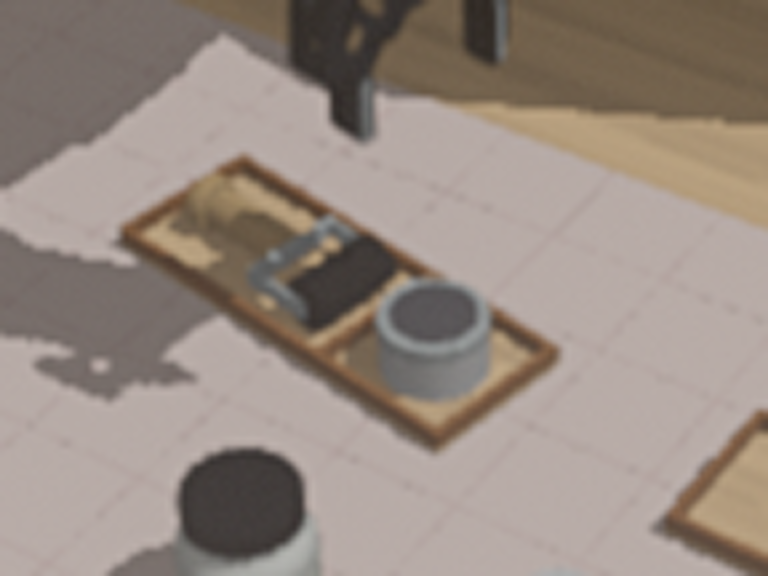

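Relief kit is done: the tin sits flat in the square compartment. Now the dabber.

Request:
{"name": "send_rows", "arguments": {"moves": [[[1,-0.36,0.125,0.03,0,0,0],[1,-0.36,0.125,0.03,0,0,0],[1,-0.36,0.125,0.03,0,0,0],[1,-0.36,0.125,0.03,0,0,0],[1,-0.36,0.125,0.03,0,0,0]]]}}

```text
time_s: 14.72
tool_pos: [494.8, -260.6, 153.2]
ee_rot: [0.769, 0.639, -0.001, 0.001]
force: [0.1, -0.5, 0.3]
opening: 0.999
gripper_force: 0.0
```

Request:
{"name": "send_rows", "arguments": {"moves": [[[1,-0.1,0.035,0.01,0,0,0],[1,-0.2,0.07,0.02,0,0,0],[1,-0.29,0.1,0.025,0,0,0],[1,-0.36,0.12,0.025,0,0,0],[1,-0.368,0.12,0.025,0,0,0]]]}}

```text
time_s: 15.13
tool_pos: [515.4, -413.5, 143.0]
ee_rot: [0.769, 0.64, -0.001, 0.0]
force: [-0.0, 0.3, 0.2]
opening: 1.003
gripper_force: 0.0
```

```bash
python3 -c "
from h import *
camera('top');camera('top');state();plan((515.5,-413,44,-10.3))"
```

```text
t 15.23 tcp [ 514.8 -409.5  143.1] yaxis -10.4 zt [-0.001  0.002 -1.   ] open 1.0 gf 0.0 F [-0.6 -0.  -0.5] j6 1.08
start [ 514.8 -409.5  143.1] -10.4
[-0.0082, 0.0033, 0.2478, -0.0002]
-> (515.5, -413, 44, -10.3)
```

Request:
{"name": "send_rows", "arguments": {"moves": [[[1,-0.006,0.003,0.06,0,0,0],[1,-0.006,0.003,0.13,0,0,0],[1,-0.006,0.003,0.19,0,0,0],[1,-0.006,0.003,0.235,0,0,0],[1,-0.006,0.003,0.248,0,0,0]]]}}

```text
time_s: 15.65
tool_pos: [514.0, -408.0, 41.7]
ee_rot: [0.767, 0.642, -0.0, -0.003]
force: [-0.1, -0.3, -0.4]
opening: 0.998
gripper_force: 0.0
```

Request:
{"name": "send_rows", "arguments": {"moves": [[[0,0,0,0,0,0,0],[0,0,0,0,0,0,0],[0,0,0,0,0,0,0],[0,0,0,0,0,0,0],[0,0,0,0,0,0,0]]], "grip_force": 40}}

```text
time_s: 16.07
tool_pos: [517.0, -412.4, 46.8]
ee_rot: [0.768, 0.641, 0.0, 0.001]
force: [-0.0, -0.2, 5.1]
opening: 0.311
gripper_force: 39.6
```

Request:
{"name": "send_rows", "arguments": {"moves": [[[0,0,0,0,0,0,0],[0,0,0,0,0,0,0],[0,0,0,0,0,0,0],[0,0,0,0,0,0,0],[0,0,0,0,0,0,0]]]}}

```text
time_s: 16.48
tool_pos: [517.0, -412.4, 46.8]
ee_rot: [0.768, 0.641, 0.0, 0.001]
force: [-0.8, 1.2, 6.4]
opening: 0.317
gripper_force: 39.4
```

```bash
python3 -c "
from h import *
state();plan((515.5,-413,160,-10.3),(466,112.3,160,-10.3))"
```

```text
t 16.48 tcp [ 517.  -412.4   46.8] yaxis -10.3 zt [ 0.002 -0.001 -1.   ] open 0.317 gf 39.4 F [-0.8  1.2  6.4] j6 1.08
start [ 517.  -412.4   46.8] -10.3
[-0.0022, -0.0035, -0.283, 0.0]
-> (515.5, -413, 160, -10.3)
[0.4233, -0.1189, -0.0, -0.0]
[0.4233, -0.1189, -0.0, -0.0]
[0.4233, -0.1189, -0.0, -0.0]
-> (466, 112.3, 160, -10.3)
```

Request:
{"name": "send_rows", "arguments": {"moves": [[[0,0,0,-0.03,0,0,0],[0,0,0,-0.1,0,0,0],[0,0,0,-0.18,0,0,0],[0,0,0,-0.25,0,0,0],[0,0,0,-0.28,0,0,0]]], "grip_force": 60}}

```text
time_s: 16.9
tool_pos: [517.7, -413.2, 162.3]
ee_rot: [0.768, 0.641, 0.001, 0.003]
force: [0.9, -0.5, -0.3]
opening: 0.311
gripper_force: 59.2
```

Request:
{"name": "send_rows", "arguments": {"moves": [[[0,0.06,-0.016,0,0,0,0],[0,0.14,-0.04,0,0,0,0],[0,0.24,-0.067,0,0,0,0],[0,0.33,-0.093,0,0,0,0],[0,0.42,-0.118,0,0,0,0]]]}}

```text
time_s: 17.32
tool_pos: [498.7, -236.4, 156.8]
ee_rot: [0.768, 0.641, -0.0, -0.0]
force: [0.5, 0.1, -1.0]
opening: 0.314
gripper_force: 59.3
```

Request:
{"name": "send_rows", "arguments": {"moves": [[[0,0.09,-0.025,0,0,0,0],[0,0.18,-0.05,0,0,0,0],[0,0.27,-0.075,0,0,0,0],[0,0.36,-0.1,0,0,0,0],[0,0.44,-0.124,0,0,0,0]]]}}

```text
time_s: 17.73
tool_pos: [481.4, -54.1, 157.0]
ee_rot: [0.768, 0.641, -0.0, -0.0]
force: [1.1, 0.2, -0.9]
opening: 0.312
gripper_force: 59.3
```

Request:
{"name": "send_rows", "arguments": {"moves": [[[0,0.09,-0.025,0,0,0,0],[0,0.18,-0.05,0,0,0,0],[0,0.27,-0.075,0,0,0,0],[0,0.35,-0.1,0,0,0,0],[0,0.4,-0.11,0,0,0,0]]]}}

```text
time_s: 18.15
tool_pos: [466.3, 112.0, 157.1]
ee_rot: [0.767, 0.642, -0.0, -0.001]
force: [0.2, -0.4, -2.3]
opening: 0.317
gripper_force: 59.3
```

```bash
python3 -c "
from h import *
camera('top');camera('top');state();plan((466,112.3,75,-10.3))"
```

```text
t 18.25 tcp [467.1 112.  157.1] yaxis -10.0 zt [-0.     0.001 -1.   ] open 0.315 gf 59.3 F [-0.1 -0.  -0.8] j6 1.98
start [467.1 112.  157.1] -10.0
[0.0004, -0.0028, 0.2052, 0.0008]
-> (466, 112.3, 75, -10.3)
```

Request:
{"name": "send_rows", "arguments": {"moves": [[[0,-0.002,-0.002,0.07,0,0,0],[0,-0.002,-0.002,0.14,0,0,0],[0,-0.002,-0.002,0.2,0,0,0],[0,-0.002,-0.002,0.235,0,0,0],[0,-0.002,-0.002,0.235,0,0,0]]]}}

```text
time_s: 18.67
tool_pos: [463.7, 107.0, 60.1]
ee_rot: [0.768, 0.641, -0.003, -0.001]
force: [-1.5, -0.6, -1.2]
opening: 0.315
gripper_force: 59.4
```

Request:
{"name": "send_rows", "arguments": {"moves": [[[0,0,0,0.01,0,0,0],[0,0,0,0.018,0,0,0],[0,0,0,0.024,0,0,0],[0,0,0,0.026,0,0,0],[0,0,0,0.026,0,0,0]]]}}

```text
time_s: 19.08
tool_pos: [467.2, 108.6, 53.4]
ee_rot: [0.768, 0.641, 0.0, 0.0]
force: [-0.2, -0.2, -2.6]
opening: 0.314
gripper_force: 59.4
```

```bash
python3 -c "
from h import *
state()"
```

```text
t 19.08 tcp [467.2 108.6  53.4] yaxis -10.3 zt [ 0.001  0.    -1.   ] open 0.314 gf 59.4 F [-0.2 -0.2 -2.6] j6 1.98
```

Request:
{"name": "send_rows", "arguments": {"moves": [[[0,0.002,0,0.002,0,0,0],[0,0.005,0,0.004,0,0,0],[0,0.005,0,0.005,0,0,0],[0,0.005,0,0.006,0,0,0],[0,0.005,0,0.006,0,0,0]]]}}

```text
time_s: 19.5
tool_pos: [467.5, 110.5, 51.8]
ee_rot: [0.768, 0.641, 0.0, 0.001]
force: [-4.8, -1.4, 11.6]
opening: 0.316
gripper_force: 60.8
```

```bash
python3 -c "
from h import *
state()"
```

```text
t 19.5 tcp [467.5 110.5  51.8] yaxis -10.3 zt [ 0.001 -0.    -1.   ] open 0.316 gf 60.8 F [-4.8 -1.4 11.6] j6 1.98
```

Request:
{"name": "send_rows", "arguments": {"moves": [[[0.65,0,0,0,0,0,0],[0.65,0,0,0,0,0,0],[0.65,0,0,0,0,0,0],[0.65,0,0,0,0,0,0],[0.65,0,0,0,0,0,0]]]}}

```text
time_s: 19.92
tool_pos: [467.1, 110.6, 50.4]
ee_rot: [0.768, 0.641, -0.0, -0.0]
force: [-0.3, 0.5, 0.2]
opening: 0.651
gripper_force: 0.0
```

Request:
{"name": "send_rows", "arguments": {"moves": [[[0.65,0,0,-0.04,0,0,0],[0.65,0,0,-0.13,0,0,0],[0.65,0,0,-0.22,0,0,0],[0.65,0,0,-0.3,0,0,0],[1,0,0,-0.33,0,0,0]]]}}

```text
time_s: 20.33
tool_pos: [469.3, 111.1, 187.0]
ee_rot: [0.768, 0.641, 0.003, 0.001]
force: [0.8, 1.1, -0.4]
opening: 0.775
gripper_force: 0.0
```

```bash
python3 -c "
from h import *
camera('top');camera('top');state();plan((648.5,83,160,-1.7),(648.5,83,35,-1.7))"
```

```text
t 20.43 tcp [469.2 111.  185.4] yaxis -10.3 zt [ 0.005  0.001 -1.   ] open 0.93 gf 0.0 F [ 0.2 -0.4 -0.8] j6 1.98
start [469.2 111.  185.4] -10.3
[0.011, 0.4535, 0.0634, -0.0238]
-> (648.5, 83, 160, -1.7)
[0.0, 0.0, 0.3125, 0.0]
-> (648.5, 83, 35, -1.7)
```

Request:
{"name": "send_rows", "arguments": {"moves": [[[1,0.003,0.1,0.01,0,0,-0.005],[1,0.006,0.2,0.03,0,0,-0.012],[1,0.009,0.3,0.045,0,0,-0.018],[1,0.011,0.4,0.06,0,0,-0.024],[1,0.011,0.455,0.063,0,0,-0.024]]]}}

```text
time_s: 20.85
tool_pos: [649.2, 81.4, 153.8]
ee_rot: [0.717, 0.697, -0.001, -0.0]
force: [-0.6, -0.3, 0.1]
opening: 1.0
gripper_force: 0.0
```

Request:
{"name": "send_rows", "arguments": {"moves": [[[1,0,0,0,0,0,0],[1,0,0,0,0,0,0],[1,0,0,0,0,0,0]]]}}

```text
time_s: 21.1
tool_pos: [645.4, 82.3, 155.7]
ee_rot: [0.717, 0.697, -0.001, -0.001]
force: [-1.5, -0.2, -0.4]
opening: 1.0
gripper_force: 0.0
```

```bash
python3 -c "
from h import *
state();plan((648.5,83,35,-1.7))"
```

```text
t 21.1 tcp [645.4  82.3 155.7] yaxis -1.6 zt [-0.003 -0.    -1.   ] open 1.0 gf 0.0 F [-1.5 -0.2 -0.4] j6 1.73
start [645.4  82.3 155.7] -1.6
[0.002, 0.0078, 0.3017, 0.0001]
-> (648.5, 83, 35, -1.7)
```

Request:
{"name": "send_rows", "arguments": {"moves": [[[1,0.001,0.005,0.07,0,0,0],[1,0.001,0.005,0.15,0,0,0],[1,0.001,0.005,0.22,0,0,0],[1,0.001,0.005,0.28,0,0,0],[1,0.001,0.005,0.3,0,0,0]]]}}

```text
time_s: 21.52
tool_pos: [644.5, 82.8, 33.6]
ee_rot: [0.717, 0.697, -0.003, -0.002]
force: [-0.9, 0.1, -0.7]
opening: 1.0
gripper_force: 0.0
```

Request:
{"name": "send_rows", "arguments": {"moves": [[[0,0,0,0,0,0,0],[0,0,0,0,0,0,0],[0,0,0,0,0,0,0],[0,0,0,0,0,0,0],[0,0,0,0,0,0,0]]], "grip_force": 40}}

```text
time_s: 21.93
tool_pos: [650.2, 83.0, 39.7]
ee_rot: [0.717, 0.697, 0.001, 0.001]
force: [-2.5, 1.1, 6.5]
opening: 0.503
gripper_force: 40.2
```

Request:
{"name": "send_rows", "arguments": {"moves": [[[0,0,0,0,0,0,0],[0,0,0,0,0,0,0],[0,0,0,0,0,0,0],[0,0,0,0,0,0,0],[0,0,0,0,0,0,0]]]}}

```text
time_s: 22.35
tool_pos: [650.2, 83.0, 39.7]
ee_rot: [0.717, 0.697, 0.001, 0.001]
force: [-1.5, -0.2, 7.1]
opening: 0.502
gripper_force: 40.2
```

```bash
python3 -c "
from h import *
state();plan((648.5,83,180,-1.7),(468.4,193.5,180,-1.7))"
```

```text
t 22.35 tcp [650.2  83.   39.7] yaxis -1.6 zt [ 0.003  0.001 -1.   ] open 0.502 gf 40.2 F [-1.5 -0.2  7.1] j6 1.73
start [650.2  83.   39.7] -1.6
[-0.0002, -0.0043, -0.3509, 0.0002]
-> (648.5, 83, 180, -1.7)
[0.1314, -0.2291, -0.0, -0.0]
[0.1314, -0.2291, -0.0, -0.0]
-> (468.4, 193.5, 180, -1.7)
```

Request:
{"name": "send_rows", "arguments": {"moves": [[[0,0,0,-0.03,0,0,0],[0,0,0,-0.1,0,0,0],[0,0,0,-0.18,0,0,0],[0,0,0,-0.26,0,0,0],[0,0,0,-0.3,0,0,0]]], "grip_force": 60}}

```text
time_s: 22.77
tool_pos: [651.0, 82.9, 162.9]
ee_rot: [0.717, 0.697, 0.002, 0.002]
force: [1.5, 0.0, -1.5]
opening: 0.501
gripper_force: 61.1
```

Request:
{"name": "send_rows", "arguments": {"moves": [[[0,0.03,-0.05,0,0,0,0],[0,0.07,-0.125,0,0,0,0],[0,0.11,-0.19,0,0,0,0],[0,0.13,-0.23,0,0,0,0],[0,0.155,-0.27,0,0,0,0]]]}}

```text
time_s: 23.18
tool_pos: [541.6, 148.2, 158.5]
ee_rot: [0.717, 0.697, 0.0, 0.0]
force: [0.5, 0.1, -2.8]
opening: 0.499
gripper_force: 61.6
```

Request:
{"name": "send_rows", "arguments": {"moves": [[[0,0.025,-0.045,0,0,0,0],[0,0.06,-0.105,0,0,0,0],[0,0.09,-0.155,0,0,0,0],[0,0.107,-0.188,0,0,0,0],[0,0.107,-0.188,0,0,0,0]]]}}

```text
time_s: 23.6
tool_pos: [466.6, 193.7, 158.1]
ee_rot: [0.716, 0.698, -0.0, -0.0]
force: [-0.4, -0.2, -1.8]
opening: 0.502
gripper_force: 61.6
```

Request:
{"name": "send_rows", "arguments": {"moves": [[[0,0,0,0,0,0,0],[0,0,0,0,0,0,0],[0,0,0,0,0,0,0]]]}}

```text
time_s: 23.85
tool_pos: [469.9, 192.4, 157.6]
ee_rot: [0.717, 0.697, 0.0, 0.0]
force: [0.4, -0.6, -1.9]
opening: 0.504
gripper_force: 61.6
```

```bash
python3 -c "
from h import *
state();plan((468,193,63,-1.7))"
```

```text
t 23.85 tcp [469.9 192.4 157.6] yaxis -1.7 zt [ 0.001  0.    -1.   ] open 0.504 gf 61.6 F [ 0.4 -0.6 -1.9] j6 1.99
start [469.9 192.4 157.6] -1.7
[0.0013, -0.0049, 0.2365, 0.0]
-> (468, 193, 63, -1.7)
```

Request:
{"name": "send_rows", "arguments": {"moves": [[[0,0.001,-0.004,0.07,0,0,0],[0,0.001,-0.004,0.14,0,0,0],[0,0.001,-0.004,0.2,0,0,0],[0,0.001,-0.004,0.23,0,0,0],[0,0.001,-0.004,0.235,0,0,0]]]}}

```text
time_s: 24.27
tool_pos: [465.8, 191.7, 60.5]
ee_rot: [0.718, 0.696, -0.002, -0.001]
force: [-0.4, -0.5, -1.7]
opening: 0.5
gripper_force: 61.5
```

Request:
{"name": "send_rows", "arguments": {"moves": [[[0,0,0,0,0,0,0],[0,0,0,0,0,0,0]]]}}

```text
time_s: 24.43
tool_pos: [468.3, 193.1, 64.0]
ee_rot: [0.717, 0.697, 0.0, 0.0]
force: [-0.2, 0.5, -1.6]
opening: 0.504
gripper_force: 61.5
```

```bash
python3 -c "
from h import *
b=camera('scene')[150:258,250:394,::-1]
cv2.imwrite('pics/c1.png',cv2.resize(b,(768,576),interpolation=2))
state();plan((468,193,45,-1.7))"
```

```text
t 24.48 tcp [468.6 193.4  64.4] yaxis -1.7 zt [ 0.002  0.001 -1.   ] open 0.5 gf 61.5 F [ 0.1 -0.2 -1.2] j6 1.99
start [468.6 193.4  64.4] -1.7
[-0.001, -0.0014, 0.0485, 0.0001]
-> (468, 193, 45, -1.7)
```

View pics/c1.png

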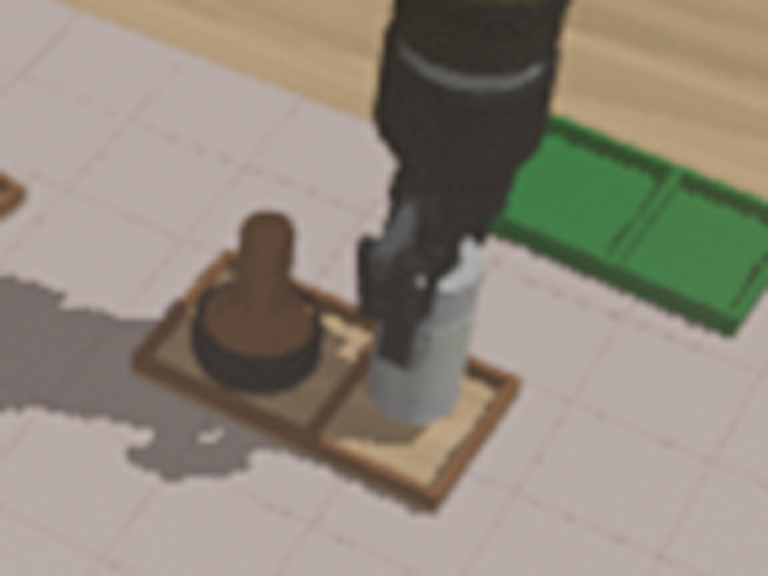

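The dabber stands upright in the bigger compartment, and the can hangs centred over the smaller one, with its base at (415,398) dropping to about (415,425). Lower it.

Request:
{"name": "send_rows", "arguments": {"moves": [[[0,-0.001,-0.001,0.015,0,0,0],[0,-0.001,-0.001,0.03,0,0,0],[0,-0.001,-0.001,0.043,0,0,0],[0,-0.001,-0.001,0.048,0,0,0],[0,-0.001,-0.001,0.05,0,0,0]]]}}

```text
time_s: 24.9
tool_pos: [466.9, 192.9, 44.7]
ee_rot: [0.717, 0.697, 0.0, 0.0]
force: [-9.0, -3.3, 25.5]
opening: 0.506
gripper_force: 63.6
```

Request:
{"name": "send_rows", "arguments": {"moves": [[[0,0,0,0,0,0,0],[0,0,0,0.001,0,0,0]]]}}

```text
time_s: 25.07
tool_pos: [466.9, 192.9, 44.7]
ee_rot: [0.717, 0.697, 0.0, 0.0]
force: [-7.7, -2.9, 25.1]
opening: 0.498
gripper_force: 63.4
```

Request:
{"name": "send_rows", "arguments": {"moves": [[[0,0,0,-0.002,0,0,0],[0,0,0,-0.003,0,0,0],[0,0,0,-0.003,0,0,0]]]}}

```text
time_s: 25.32
tool_pos: [466.9, 192.8, 44.7]
ee_rot: [0.717, 0.697, 0.0, 0.0]
force: [-3.7, -1.5, 8.4]
opening: 0.5
gripper_force: 62.3
```

Request:
{"name": "send_rows", "arguments": {"moves": [[[0.75,0,0,0,0,0,0],[0.75,0,0,0,0,0,0],[0.75,0,0,0,0,0,0],[0.75,0,0,0,0,0,0],[0.75,0,0,0,0,0,0]]]}}

```text
time_s: 25.73
tool_pos: [466.8, 192.8, 43.9]
ee_rot: [0.717, 0.697, -0.0, -0.0]
force: [-0.2, -0.0, -0.5]
opening: 0.749
gripper_force: 0.0
```

Request:
{"name": "send_rows", "arguments": {"moves": [[[0.75,0,0,-0.04,0,0,0],[0.75,0,0,-0.12,0,0,0],[0.75,0,0,-0.21,0,0,0],[0.75,0,0,-0.3,0,0,0],[0.75,0,0,-0.37,0,0,0]]]}}

```text
time_s: 26.15
tool_pos: [467.3, 193.0, 194.7]
ee_rot: [0.717, 0.697, 0.001, 0.0]
force: [1.5, 0.7, -0.5]
opening: 0.75
gripper_force: 0.0
```

Request:
{"name": "send_rows", "arguments": {"moves": [[[1,0,0,-0.05,0,0,0],[1,0,0,-0.1,0,0,0],[1,0,0,-0.1,0,0,0],[1,0,0,-0.1,0,0,0],[1,0,0,-0.1,0,0,0]]]}}

```text
time_s: 26.57
tool_pos: [466.4, 192.6, 231.2]
ee_rot: [0.717, 0.697, -0.0, -0.0]
force: [0.6, 0.0, -0.6]
opening: 1.001
gripper_force: 0.0
```

```bash
python3 -c "
from h import *
b=camera('scene')[128:328,110:440,::-1]
cv2.imwrite('pics/f.png',cv2.resize(b,(792,480),interpolation=2))
state()"
```

```text
t 26.62 tcp [466.1 192.4 230.8] yaxis -1.6 zt [-0.002 -0.001 -1.   ] open 1.002 gf 0.0 F [-1.1  0.  -0. ] j6 1.99
```

View pics/f.png

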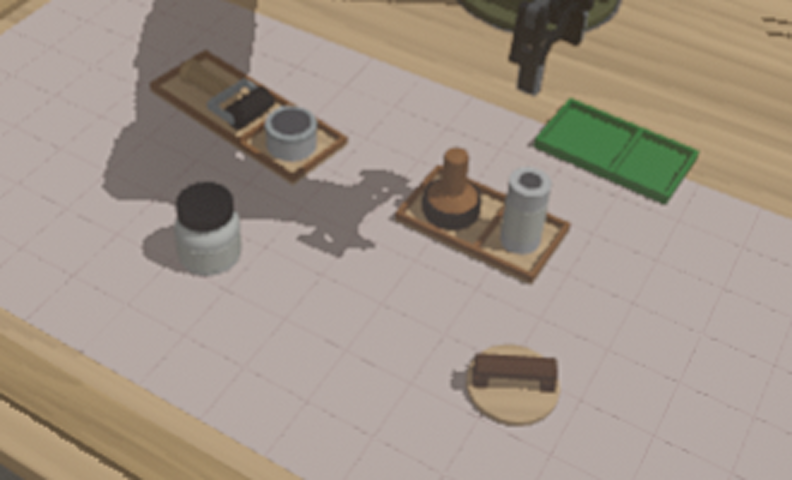

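All four are in their compartments: roller (243,103), tin (291,133), dabber (452,195), can (525,215). The jar, baren and green tray have not moved.

```bash
python3 -c "
from cell import *
print(close_job())"
```

```text
the job is handed in; nothing more can be done
None
```

Both kits are made up and the job is handed in at about 27 s: roller and tin in the long tray, dabber and can in the short one, all seen in place in the last picture, with the jar, baren and green tray untouched.

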